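Open the red herb tin in its stand

ROBOT

A 6-joint arm with a two-finger parallel gripper is mounted at the origin on the work surface. World frame = base frame: x ahead of the robot, y to its left, z up, the work surface at z = 0. Lengths are in m, angles in rad, forces in N, time in s.
With the tool pointing down it reaches from about 0.325 to 0.9 m from the base axis. Payload 6.1 kg.
Tool frame: the origin (TCP) lies on the centre line of the jaws, within the pads' length; the fingertips stand 17 mm ahead of it and the grasp point (between the pads) lies 2 mm behind it; z points along the fingers, y is the line along which they close (so a half turn about z gives the same grasp; the last joint's range is limited). The gripper opens to 85 mm and grips with 20 to 120 N. Pads are 22 mm wide; open, the fingers measure 114 mm over their backs; the gripper's body (76 mm by 85 mm) begins 54 mm behind the grasp point. The pads swing forward as they close: fully open they stand 13 mm farther back than shut.
Start: joints at [-1.402, 0.22, 1.526, -0, 1.395, -0.126], TCP at [0.182, -0.598, 0.248] pointing down, gripper open.
Joint ranges: [-2.98, 2.98], [-0.91, 2.08], [0.09, 2.57], [-1.24, 4.39], [0.2, 2.65], [-2.68, 2.68]. Speed limits (rad/s): [2.57, 2.57, 3.01, 3.14, 3.14, 3.14].

INTERFACE

Orientations are given as a unit quaternion [w, x, y, z].
In Python, from bench import telemetry, read_camera, job_done gives the robot as it stands.
- The arm moves only by the shell command python3 -m jog 'ROWS' [OPENING] [FORCE]. ROWS is JSON, a list of rows, each a list of 2 entries, a list of its own where there are three numbers: the shift along the tool's x, y, z in m, then the turn, a rotation vector about the tool's x, y, z in rad. In form: [[[tx, ty, tz], [wx, wy, wz]], ...]. A call has 1 to 5 rows; each row is the pose to reach, as a shift and turn from the pose commanded when the call began, along the tool's axes at that moment; what a row does not reach only later rows make up. A row lasts 1/8 s, in which the tool goes at most 62.5 mm and 10.7 degrees, less where a joint would pass 70% of its speed; a pose out of reach is approached as far as the arm can. A call with a gripper value outside its range is refused whole. OPENING is the finger opening in m, from 0 to 0.0854, set as the call begins (- or left out, the last holds). The fingers move at their own pace and stop on an object; FORCE is the grip in N (left out, the last holds). Time passes only in rows, so rows that repeat a pose let the fingers close. It gives the time, the measured TCP pose, the force, the opening and the grip force at its end, in the units of the state.
- telemetry.get_obs(): the state, without advancing time (a new reading comes with each control period).
- read_camera(name): name is "scene" or "top"; returns a dict with "pixels" (400x640x3 uint8, red, green, blue), "depth" (400x640 float32, m along the optical axis (not along the pixel's ray), 0 where there is no reading), "camera_matrix" (3x3 intrinsics, pixels), "pose" (4x4, takes a point from camera to world coordinates). Camera axes: x right, y up, looking along -z (the intrinsics and any distortion apply to the point x, -y, -z); pixel columns grow to the right and rows downward; lengths in m; the calibration is good to about 2 mm. A picture is of the moment at which its call begins.
- job_done(): hands the job in; it is judged then, once.
The state is a dict: "time_s": time; "q": joint angles; "dq": joint speeds; "joint_torque": joint torques, N m; "tool_pos": TCP position; "tool_rot": TCP orientation; "wrist_force": force on the tool from outside, world axes, zero at the start; "ft_torque": the same for the moment, N m; "finger_gap": opening from 0.0 (shut) to 1.0 (fully open); "grip_force": force on a finger pad.
Only numpy, scipy, OpenCV 4.12 (cv2) and the standard library are available. Lean on these libraries where they do the work, as an engineer would, in place of code of your own. Each camera call takes 0.05 s, during which the arm holds its last target. There are 200 camera calls.

TASK

Open the red herb tin on the dispensing counter. Its tall lid is so tight that the whole tin would come up with it, so first push the stand's forked steel catch fully home over the tin's foot by its black knob; then draw the red lid straight up off the tin, keeping it level, and set it gently, open side down, in the middle of the blue mat, leaving the open tin held in the stand.

Things in the scene. Friction and masses are not known exactly. Their poses are not given: they have to be found in the camera images.
- catch (a joint): Forked steel catch of the stand, sliding level, in m: 0 fully back, 0.040 fully home at its stop, when its two prongs lie 2.5 mm over the ears of the tin's foot and hold it down. Starts between 0 and 0.004. About 3 N of friction; stays where it is left.
- catch_knob (a point): Black upright round knob on the catch, 18 mm across, 42 mm tall; this point is on its axis, 60 mm above the counter, 17.5 mm below its top. The catch goes home along this point's own +x axis (level, towards the tin); home, the knob is 95 mm from the tin's centre. The catch's steel and brass guides are below 36 mm.
- tin_foot (a point): Base of the red tin, in a wooden stand fixed to the counter: centre of its underside, 15 mm above the counter; axes as the lid's. Dark foot 84 (x) by 58 by 10 mm with an ear 40 mm long on each long side (90 mm over both), 2 mm of play; red body 70 by 50 by 20 mm; open brass neck 61 by 41 mm, 52 mm high under the lid. About 0.3 kg: the lid's grip would lift it.
- lid_mid (a point): Red lid with a blank brass plate on top: a cap 70 mm long (its x), 50 mm wide (y), 60 mm tall; this point is its centre, 30 mm from rim and top, z up. On the tin its top is 105 mm above the counter. Corks hold it by 7 to 15 N for the first 45 mm; it clears the neck after 52 mm of lift. About 0.1 kg. Green and yellow tins of this shape are not meant.
- mat: Blue square mat fixed to the counter, 160 by 160 by 4 mm; origin at the centre of its underside, axes along its sides, z up.
Not all that is in view belongs to the job. Of the things that look like the part that bears lid_mid, the smallest one is meant.

How it is judged:
By the outcome, as a careful person would: the job done as asked, in the order asked, and still so for the second after the job is handed in, with the robot touching nothing.
It also fails if it takes over 51 s, if anything falls off the work surface, if the arm or the gripper's body presses on something with over 40 N, if the wrist force passes 120 N, or if a joint passes its speed limit or range.

## Working session

There is one attempt and no reset: what is moved stays moved. The work goes in short steps, Python scripts to look and compute and a shell command to move; the robot and the scene stay as the last step left them, time stands still between calls to the robot, and variables do not carry over. Pictures are saved under pics/ and viewed, at most 10 in all, crops included, and the job is handed in when it is done.

```bash
mkdir -p pics; ls; cat > h.py <<'E'
import numpy as np, cv2
from bench import telemetry, read_camera, job_done
def cam(n):
    c=read_camera(n); np.savez('/tmp/%s.npz'%n,**c); return c
def load(n): return dict(np.load('/tmp/%s.npz'%n))
def ray(c,uv):
    K=c['camera_matrix']; P=c['pose']
    d=np.array([(uv[0]-K[0,2])/K[0,0],-(uv[1]-K[1,2])/K[1,1],-1.])
    return P[:3,3],P[:3,:3]@d
def onplane(c,uv,z):
    o,d=ray(c,uv); return o+d*(z-o[2])/d[2]
def cloud(c):
    K=c['camera_matrix'];P=c['pose'];D=c['depth']
    v,u=np.mgrid[:D.shape[0],:D.shape[1]]
    p=np.stack([(u-K[0,2])/K[0,0]*D,-(v-K[1,2])/K[1,1]*D,-D],-1)
    return p@P[:3,:3].T+P[:3,3]
def save(c,f,box=None,s=1):
    im=c['pixels'][:,:,::-1]
    if box: im=im[box[1]:box[3],box[0]:box[2]]
    cv2.imwrite('pics/'+f,cv2.resize(im,None,fx=s,fy=s,interpolation=cv2.INTER_CUBIC))
E
python3 - <<'E'
from h import *
for n in('scene','top'):
    c=cam(n); save(c,n+'0.png'); print(c['camera_matrix'],c['pose'].round(3),[k for k in c])
o=telemetry.get_obs(); print(o)
E
```

```text
pics
[[499.5897117    0.         329.13179924]
 [  0.         499.5897117  194.43751193]
 [  0.           0.           1.        ]] [[ 0.286 -0.725  0.627  1.302]
 [ 0.958  0.208 -0.196 -0.171]
 [ 0.011  0.657  0.754  0.946]
 [ 0.     0.     0.     1.   ]] ['pixels', 'depth', 'camera_matrix', 'pose']
[[370.15511541   0.         314.12157135]
 [  0.         370.15511541 199.12820514]
 [  0.           0.           1.        ]] [[ 0.001  1.    -0.017  0.548]
 [-1.     0.001  0.014  0.048]
 [ 0.014  0.017  1.     0.762]
 [ 0.     0.     0.     1.   ]] ['pixels', 'depth', 'camera_matrix', 'pose']
{'time_s': 0.1, 'q': array([-1.40212261e+00,  2.21181702e-01,  1.52752047e+00, -6.24434132e-06,
        1.39471150e+00, -1.26073091e-01]), 'dq': array([ 0.00055888, -0.00219578, -0.00095021, -0.00285271, -0.00201567,
       -0.00062237]), 'joint_torque': array([ 1.62943903e-03, -4.98242497e+01, -3.90547085e+01, -1.66676928e-04,
        5.67299299e-03, -7.36766594e-07]), 'tool_pos': array([ 0.1814817 , -0.59751655,  0.2472747 ]), 'tool_rot': array([-9.10237690e-04,  9.89159690e-01,  1.46840999e-01, -2.24653696e-05]), 'wrist_force': array([ 0.81651436, -0.18186205, -0.8485371 ]), 'ft_torque': array([ 0.00482934, -0.03807383, -0.02321659]), 'grip_force': 0.0, 'finger_gap': 0.9967458363153315}
```

View pics/top0.png

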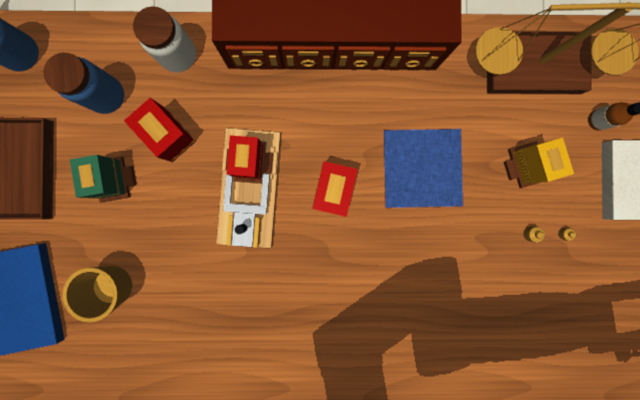

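View pics/scene0.png

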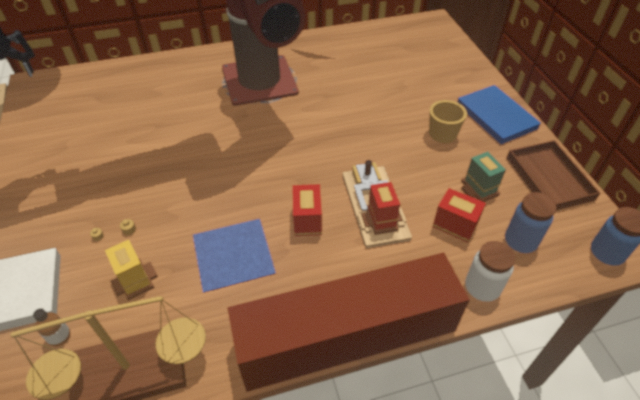

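The top view shows three red caps at (158,128), (243,156) and (336,187). The one at (243,156) sits in the wooden stand, with the catch and black knob at (243,228), and looks the smallest. The mat is at (423,168); the blue tray at (20,300) isn't the mat. Next I'll measure these and confirm with one crop.

```bash
cat > m.py <<'E'
from h import *
def rects(c,mask,zlo,zhi,amin=100):
    X=cloud(c); m=(mask&(X[...,2]>zlo)&(X[...,2]<zhi)).astype(np.uint8)
    n,l,s,ce=cv2.connectedComponentsWithStats(m); out=[]
    for i in range(1,n):
        if s[i,4]<amin: continue
        p=X[l==i]; z=np.median(p[:,2])
        cs,_=cv2.findContours((l==i).astype(np.uint8),cv2.RETR_EXTERNAL,cv2.CHAIN_APPROX_NONE)
        q=np.array([onplane(c,uv,z)[:2] for uv in max(cs,key=len)[:,0]]).astype(np.float32)
        r=cv2.minAreaRect(q*1000); out.append((ce[i].round(),np.round(r[0],1),np.round(r[1],1),round(r[2],1),round(z*1000,1)))
    return out
E
python3 - <<'E'
from m import *
t=load('top'); hsv=cv2.cvtColor(t['pixels'],cv2.COLOR_RGB2HSV); H,S,V=[hsv[...,i].astype(int) for i in range(3)]
red=((H<8)|(H>172))&(S>150)&(V>60); brass=(H>12)&(H<30)&(S>80)&(V>130)
X=cloud(t)
print('topred');[print(r) for r in rects(t,(red|brass),.045,.2)]
print('blue');[print(r) for r in rects(t,(H>100)&(H<125)&(S>120),-.01,.03,1000)]
print('black');[print(r) for r in rects(t,(V<70),.066,.1,5)]
print('wood');[print(r) for r in rects(t,V>0,.01,.03,500)]
print('counter z',np.median(X[300:,:,2]))
print(X[222:240:2,236:252:2,2].round(3))
save(t,'crop.png',(120,90,370,260),3)
E
```

```text
topred
(array([337.,  20.]), array([ 8.652e+02, -5.000e-01]), array([ 73.2, 429.2]), 0.5, np.float64(130.8))
(array([499.,  51.]), array([ 839.1, -309.7]), array([87.7, 87.7]), 45.0, np.float64(75.9))
(array([615.,  52.]), array([ 836.8, -529.5]), array([88.8, 82.4]), 85.7, np.float64(75.9))
(array([250.,  47.]), array([827.6, 150.3]), array([ 7.1, 91.6]), 0.4, np.float64(111.4))
(array([308.,  48.]), array([828.3,  49.6]), array([ 7.1, 92. ]), 0.4, np.float64(111.3))
(array([365.,  48.]), array([827.2, -49.7]), array([ 7.2, 92.4]), 0.4, np.float64(111.4))
(array([419.,  48.]), array([ 827.9, -149.4]), array([ 7.2, 92.9]), 0.4, np.float64(111.3))
(array([154., 127.]), array([691.5, 331.6]), array([94.8, 68.7]), 42.1, np.float64(78.8))
(array([243., 157.]), array([633.6, 164.5]), array([74.6, 56.5]), 0.1, np.float64(105.7))
(array([555., 159.]), array([ 632.7, -403.3]), array([70.7, 51.5]), 16.3, np.float64(90.9))
(array([335., 189.]), array([ 5.786e+02, -3.000e-01]), array([65.2, 90.8]), 76.8, np.float64(78.9))
(array([ 86., 176.]), array([601.3, 449.1]), array([40.4, 22.3]), 10.0, n
[... 1559 characters left out ...]
85.6, np.float64(16.0))
(array([609., 180.]), array([ 600.2, -564.1]), array([ 28.7, 158.5]), 89.3, np.float64(21.3))
(array([ 26., 301.]), array([364. , 609.4]), array([199.6, 123.2]), 11.2, np.float64(25.3))
counter z 0.000667534606651865
[[0.036 0.037 0.037 0.036 0.034 0.036 0.036 0.036]
 [0.039 0.038 0.038 0.052 0.04  0.036 0.038 0.034]
 [0.075 0.078 0.079 0.076 0.064 0.047 0.035 0.035]
 [0.079 0.077 0.079 0.078 0.073 0.05  0.034 0.036]
 [0.078 0.077 0.078 0.078 0.077 0.053 0.036 0.036]
 [0.079 0.078 0.079 0.079 0.066 0.036 0.037 0.038]
 [0.035 0.076 0.08  0.035 0.035 0.036 0.035 0.034]
 [0.038 0.036 0.037 0.035 0.036 0.037 0.036 0.036]
 [0.036 0.036 0.037 0.035 0.035 0.037 0.036 0.036]]
```

View pics/crop.png

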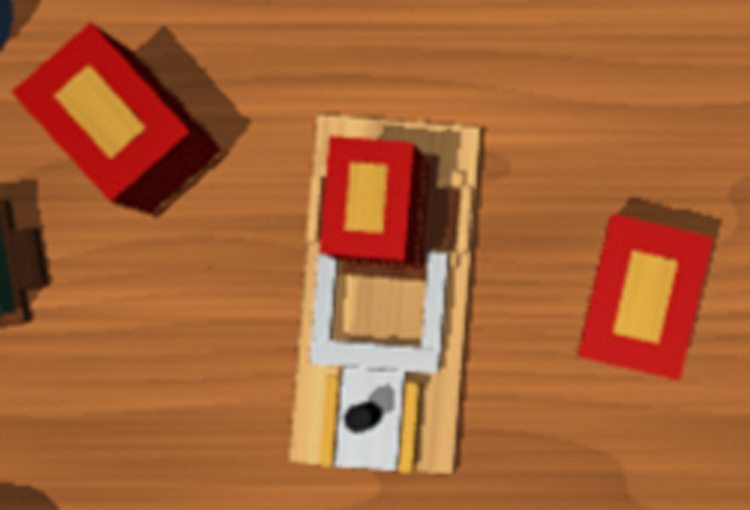

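The crop confirms it. The cap at (243,156) in the image measures about 70x50 mm and its top is at 105 mm. The other two are about 92x67 mm with tops at 79 mm, and stand loose. The cap in the stand is therefore the target. Next I'll refine its pose and the knob's from both views.

```bash
python3 - <<'E'
from m import *
for n in('top','scene'):
    t=load(n); hsv=cv2.cvtColor(t['pixels'],cv2.COLOR_RGB2HSV); H,S,V=[hsv[...,i].astype(int) for i in range(3)]
    X=cloud(t); box=(abs(X[...,0]-.6)<.2)&(abs(X[...,1]-.16)<.09)
    print(n,'lid',rects(t,box,.1,.112,200))
    print(n,'plate',rects(t,box&(H>12)&(H<30)&(S>80),.09,.112,60))
    k=(abs(X[...,0]-.505)<.03)&(abs(X[...,1]-.173)<.03)
    print('knobtop',rects(t,k,.073,.09,8), 'pts',X[k&(X[...,2]>.045)].mean(0).round(4))
    m=(abs(X[...,0]-.625)<.1)&(abs(X[...,1]+.186)<.1)
    print('mat',rects(t,m&(H>100)&(H<125)&(S>100),-.01,.02,1000))
    print('stand',rects(t,box&(V>90),.01,.03,300))
E
```

```text
top lid [(array([242., 156.]), array([635.5, 165.9]), array([50.8, 70.4]), 85.5, np.float64(105.8))]
top plate [(array([242., 155.]), array([636.7, 167. ]), array([21.9, 39.8]), 85.9, np.float64(106.2))]
knobtop [(array([239., 229.]), array([504. , 175.9]), array([16.9, 15.6]), 45.1, np.float64(77.7))] pts [0.5041 0.1742 0.0728]
mat [(array([423., 168.]), array([ 625.8, -186.6]), array([157. , 157.1]), 1.2, np.float64(4.7))]
stand [(array([251., 188.]), array([583.3, 169.8]), array([110.5, 234.2]), 85.6, np.float64(15.9))]
scene lid [(array([385., 195.]), array([637.9, 167.2]), array([51.6, 74.5]), 85.9, np.float64(104.9))]
scene plate [(array([385., 194.]), array([635.2, 167.3]), array([22.7, 40. ]), 85.9, np.float64(105.1))]
knobtop [(array([369., 162.]), array([506.2, 177.1]), array([17.4, 17.2]), 74.0, np.float64(76.7))] pts [0.5082 0.1762 0.066 ]
mat []
stand [(array([374., 218.]), array([583. , 171.6]), array([111.9, 245.5]), 85.7, np.float64(16.1))]
```

```bash
cat > to.py <<'E'
import sys; from h import *; from scipy.spatial.transform import Rotation as R
a=[float(v) for v in sys.argv[1:5]]; o=telemetry.get_obs()
w,x,y,z=o['tool_rot']; r=R.from_quat([x,y,z,w])
g=R.from_euler('z',a[3],degrees=True)*R.from_euler('x',180,degrees=True)
print('t',round(o['time_s'],2),'pos',o['tool_pos'].round(4),'F',o['wrist_force'].round(1),'grip',round(float(o['grip_force']),1),'gap',round(float(o['finger_gap'])*.0854,4))
print('shift',r.inv().apply(np.array(a[:3])-o['tool_pos']).round(4),'turn',(r.inv()*g).as_rotvec().round(4),'q6',o['q'][5].round(2))
E
python3 -m jog '[[[0.039,-0.047,0],[0,0,0.074]],[[0.078,-0.094,0],[0,0,0.148]],[[0.117,-0.141,0],[0,0,0.222]],[[0.156,-0.188,0],[0,0,0.296]],[[0.195,-0.235,0],[0,0,0.372]]]' 0.06
python3 to.py 0.5045 0.176 0.2 -4.4
```

```text
time_s: 0.72
tool_pos: [0.3002, -0.3145, 0.2479]
tool_rot: [-0.0, 0.999, -0.04, 0.0]
wrist_force: [0.7, 0.3, -0.0]
finger_gap: 0.701
grip_force: 0.0
t 0.72 pos [ 0.3002 -0.3145  0.2479] F [ 0.7  0.3 -0. ] grip 0.0 gap 0.0599
shift [ 0.1643 -0.5053  0.0481] turn [-0.0004 -0.     -0.0035] q6 0.66
```

```bash
python3 -m jog '[[[0.018,-0.055,0],[0,0,0]],[[0.036,-0.11,0],[0,0,0]],[[0.054,-0.165,0],[0,0,0]],[[0.072,-0.22,0],[0,0,0]],[[0.09,-0.275,0],[0,0,0]]]' >/dev/null
python3 -m jog '[[[0.018,-0.055,0],[0,0,0]],[[0.036,-0.11,0],[0,0,0]],[[0.054,-0.165,0.01],[0,0,0]],[[0.07,-0.22,0.03],[0,0,0]],[[0.074,-0.23,0.048],[0,0,0]]]' >/dev/null
python3 -m jog '[[[0,0,0],[0,0,0]]]'>/dev/null
python3 to.py 0.5045 0.176 0.063 -4.4
python3 - <<'E'
from h import *
c=cam('scene'); save(c,'s1.png',(250,60,490,260),3)
E
```

```text
t 2.1 pos [0.5008 0.1743 0.1979] F [-0.2 -0.8  0.9] grip 0.0 gap 0.06
shift [ 0.0042 -0.0022  0.1349] turn [0.0017 0.0048 0.0011] q6 1.83
```

View pics/s1.png

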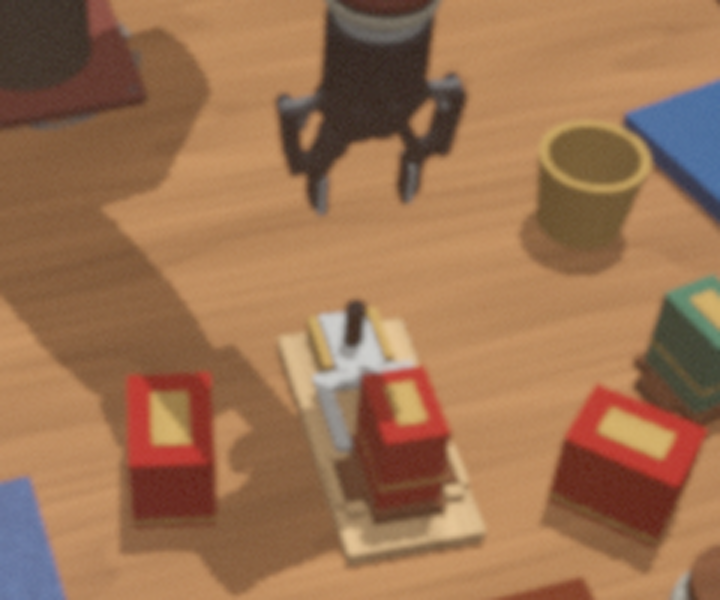

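The picture shows the jaws above and straddling the knob at crop (353,315), with the lid at (403,400) clear of them. Next I descend onto the knob and close.

```bash
python3 -m jog '[[[0.004,-0.002,0.03],[0,0,0]],[[0.004,-0.002,0.06],[0,0,0]],[[0.004,-0.002,0.09],[0,0,0]],[[0.004,-0.002,0.115],[0,0,0]],[[0.004,-0.002,0.135],[0,0,0]]]' 0.05
python3 -m jog '[[[0,0,0],[0,0,0]],[[0,0,0],[0,0,0]],[[0,0,0],[0,0,0]],[[0,0,0],[0,0,0]],[[0,0,0],[0,0,0]]]' 0.0 25
python3 to.py 0.5415 0.1731 0.063 -4.4
```

```text
time_s: 2.78
tool_pos: [0.5068, 0.1742, 0.0656]
tool_rot: [0.0, 0.999, -0.04, 0.0]
wrist_force: [-0.4, 0.0, -0.1]
finger_gap: 0.585
grip_force: 0.0
time_s: 3.4
tool_pos: [0.5073, 0.1764, 0.0667]
tool_rot: [-0.0, 0.999, -0.039, 0.001]
wrist_force: [-1.2, 3.6, 6.1]
finger_gap: 0.198
grip_force: 27.4
t 3.4 pos [0.5073 0.1764 0.0667] F [-1.2  3.6  6.1] grip 27.4 gap 0.017
shift [0.0343 0.0007 0.0037] turn [-0.0009 -0.0018 -0.0004] q6 1.84
```

```bash
python3 -m jog '[[[0.007,0,0],[0,0,0]],[[0.014,0,0],[0,0,0]],[[0.021,0,0],[0,0,0]],[[0.028,0,0],[0,0,0]],[[0.032,0,0],[0,0,0]]]'
python3 -m jog '[[[0.002,0,0],[0,0,0]],[[0.004,0,0],[0,0,0]],[[0.006,0,0],[0,0,0]],[[0.008,0,0],[0,0,0]],[[0.008,0,0],[0,0,0]]]'
python3 to.py 0.5415 0.1731 0.063 -4.4
```

```text
time_s: 4.03
tool_pos: [0.5393, 0.174, 0.0667]
tool_rot: [-0.0, 0.999, -0.039, 0.001]
wrist_force: [-2.7, 4.4, 6.4]
finger_gap: 0.197
grip_force: 27.5
time_s: 4.65
tool_pos: [0.5449, 0.1736, 0.0666]
tool_rot: [-0.0, 0.999, -0.038, -0.002]
wrist_force: [-11.4, 3.9, 14.3]
finger_gap: 0.203
grip_force: 28.3
t 4.65 pos [0.5449 0.1736 0.0666] F [-11.4   3.9  14.3] grip 28.3 gap 0.0173
shift [-0.0034  0.0007  0.0036] turn [-0.0001  0.0038 -0.    ] q6 1.82
```

```bash
python3 -m jog '[[[0.001,0,0],[0,0,0]],[[0.002,0,0],[0,0,0]],[[0.002,0,0],[0,0,0]]]' - 50
python3 -m jog '[[[0,0,0],[0,0,0]],[[0,0,0],[0,0,0]],[[0,0,0],[0,0,0]]]' 0.05
python3 -m jog '[[[0,0,-0.03],[0,0,0]],[[0,0,-0.07],[0,0,0]],[[0,0,-0.12],[0,0,0]],[[0,0,-0.12],[0,0,0]]]' 0.07
python3 - <<'E'
from m import *
t=cam('top');X=cloud(t)
k=(abs(X[...,0]-.544)<.03)&(abs(X[...,1]-.173)<.03)
for n in('top','scene'):
    t=cam(n);X=cloud(t);k=(abs(X[...,0]-.544)<.03)&(abs(X[...,1]-.173)<.03)
    print('knobtop',rects(t,k,.07,.09,8))
save(t,'s2.png',(330,130,450,250),5)
E
python3 to.py 0.636 0.1665 0.18 -4.4
```

```text
time_s: 5.03
tool_pos: [0.545, 0.1736, 0.0666]
tool_rot: [0.0, 0.999, -0.038, -0.004]
wrist_force: [-18.6, 4.3, 20.3]
finger_gap: 0.19
grip_force: 49.0
time_s: 5.4
tool_pos: [0.5486, 0.1723, 0.0652]
tool_rot: [0.0, 0.999, -0.039, 0.0]
wrist_force: [0.6, -0.1, -0.2]
finger_gap: 0.588
grip_force: 0.0
time_s: 5.9
tool_pos: [0.5518, 0.173, 0.1906]
tool_rot: [-0.001, 0.999, -0.039, 0.005]
wrist_force: [0.7, -0.1, -0.1]
finger_gap: 0.819
grip_force: 0.0
knobtop []
knobtop [(array([373., 174.]), array([544.6, 173.7]), array([16.8, 20.3]), 70.4, np.float64(75.9))]
t 6.05 pos [0.5479 0.1725 0.1843] F [ 0.3  0.2 -0.5] grip 0.0 gap 0.07
shift [ 0.0883 -0.0009  0.0042] turn [ 0.0005  0.0013 -0.0006] q6 1.82
```

View pics/s2.png

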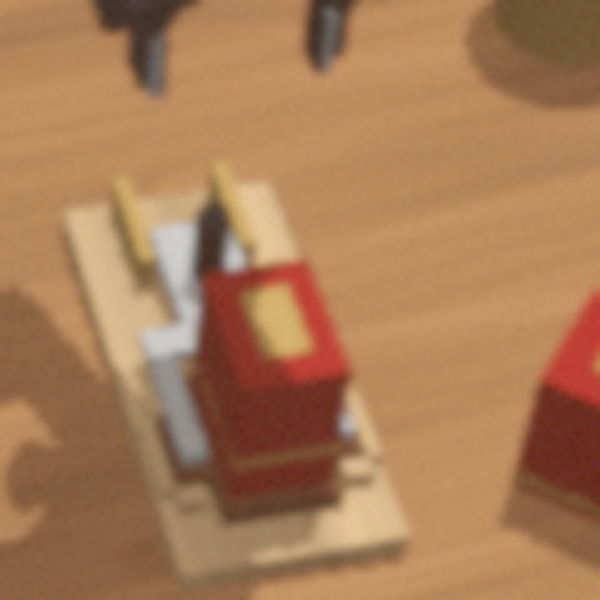

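The crop shows the prongs over the foot's ears, at about (180,460) and (345,425). The knob travelled 38 mm and then met a hard stop, with no motion while the force rose to 18 N, so the catch is home. Now the lid.

```bash
python3 -m jog '[[[0.03,0,0],[0,0,0]],[[0.06,0,0],[0,0,0]],[[0.089,0,0],[0,0,0]],[[0.089,-0.001,0],[0,0,0]],[[0.089,-0.001,0],[0,0,0]]]' 0.075 >/dev/null
python3 to.py 0.637 0.1663 0.078 -4.4
python3 - <<'E'
from h import *
c=cam('top'); save(c,'t2.png',(170,90,320,250),4)
E
```

```text
t 6.67 pos [0.6358 0.1668 0.1832] F [-0.5  0.2 -0.6] grip 0.0 gap 0.0753
shift [0.0017 0.0004 0.1052] turn [ 0.0007  0.0037 -0.0004] q6 1.78
```

```bash
python3 -m jog '[[[0,0,0.025],[0,0,0]],[[0,0,0.05],[0,0,0]],[[0,0,0.075],[0,0,0]],[[0,0,0.1],[0,0,0]],[[0,0,0.1],[0,0,0]]]'
python3 to.py 0.637 0.1663 0.078 -4.4
```

```text
time_s: 7.35
tool_pos: [0.6342, 0.1668, 0.0826]
tool_rot: [0.0, 0.999, -0.038, -0.003]
wrist_force: [-0.1, 0.2, 0.2]
finger_gap: 0.88
grip_force: 0.0
t 7.35 pos [0.6342 0.1668 0.0826] F [-0.1  0.2  0.2] grip 0.0 gap 0.0752
shift [0.0028 0.0003 0.0045] turn [0.0012 0.0057 0.    ] q6 1.78
```

```bash
python3 -m jog '[[[0.002,0,0.003],[0,0,0]],[[0.002,0,0.003],[0,0,0]],[[0.002,0,0.003],[0,0,0]],[[0.002,0,0.003],[0,0,0]],[[0.002,0,0.003],[0,0,0]]]' 0.02 30
python3 -m jog '[[[0,0,0],[0,0,0]],[[0,0,0],[0,0,0]],[[0,0,0],[0,0,0]]]' 0.02 70
python3 to.py 0.637 0.1663 0.078 -4.4
```

```text
time_s: 7.98
tool_pos: [0.64, 0.1667, 0.0836]
tool_rot: [-0.0, 0.999, -0.039, 0.001]
wrist_force: [-0.7, -1.8, 5.1]
finger_gap: 0.583
grip_force: 37.0
time_s: 8.35
tool_pos: [0.6401, 0.1667, 0.0837]
tool_rot: [-0.0, 0.999, -0.039, 0.001]
wrist_force: [-0.6, -2.6, 6.1]
finger_gap: 0.583
grip_force: 72.7
t 8.35 pos [0.6401 0.1667 0.0837] F [-0.6 -2.6  6.1] grip 72.7 gap 0.0498
shift [-0.003   0.0006  0.0057] turn [-0.0002 -0.002  -0.0004] q6 1.78
```

Firm grip at 50 mm. Now I draw the lid straight up, slowly.

```bash
for i in 1 ; do python3 -m jog '[[[0,0,-0.003],[0,0,0]],[[0,0,-0.006],[0,0,0]],[[0,0,-0.01],[0,0,0]],[[0,0,-0.014],[0,0,0]],[[0,0,-0.018],[0,0,0]]]'; done
python3 to.py 0.640 0.1667 0.15 -4.4
```

```text
time_s: 8.98
tool_pos: [0.638, 0.1666, 0.0991]
tool_rot: [0.0, 0.999, -0.039, -0.001]
wrist_force: [0.4, -0.9, -15.7]
finger_gap: 0.575
grip_force: 74.8
t 8.97 pos [0.638  0.1666 0.0991] F [  0.4  -0.9 -15.7] grip 74.8 gap 0.0491
shift [ 0.0018 -0.0003 -0.0509] turn [ 0.0007  0.0029 -0.0004] q6 1.78
```

```bash
python3 -m jog '[[[0.0,0,-0.004],[0,0,0]],[[0.0,0,-0.008],[0,0,0]],[[0.0,0,-0.012],[0,0,0]],[[0.0,0,-0.016],[0,0,0]],[[0.0,0,-0.02],[0,0,0]]]'
python3 -m jog '[[[0,0,-0.004],[0,0,0]],[[0,0,-0.008],[0,0,0]],[[0,0,-0.012],[0,0,0]],[[0,0,-0.016],[0,0,0]],[[0,0,-0.02],[0,0,0]]]'
python3 -m jog '[[[0,0,-0.005],[0,0,0]],[[0,0,-0.012],[0,0,0]],[[0,0,-0.022],[0,0,0]],[[0,0,-0.032],[0,0,0]],[[0,0,-0.042],[0,0,0]]]'
python3 - <<'E'
from h import *
c=cam('scene'); save(c,'s3.png',(330,90,450,240),4)
E
python3 to.py 0.626 -0.1866 0.15 0.8
```

```text
time_s: 9.6
tool_pos: [0.6389, 0.1668, 0.1205]
tool_rot: [-0.0, 0.999, -0.039, -0.0]
wrist_force: [-1.2, 0.7, -16.2]
finger_gap: 0.577
grip_force: 74.8
time_s: 10.22
tool_pos: [0.6418, 0.167, 0.1441]
tool_rot: [-0.001, 0.999, -0.039, 0.003]
wrist_force: [0.1, -0.8, -1.5]
finger_gap: 0.576
grip_force: 76.2
time_s: 10.85
tool_pos: [0.6393, 0.1668, 0.1832]
tool_rot: [-0.0, 0.999, -0.039, 0.0]
wrist_force: [-0.6, 0.4, -1.3]
finger_gap: 0.577
grip_force: 76.2
t 10.9 pos [0.6401 0.1669 0.1849] F [1.6 0.5 0.5] grip 76.2 gap 0.049
shift [0.0131 0.3535 0.0347] turn [-0.0005 -0.0026 -0.0912] q6 1.78
```

View pics/s3.png

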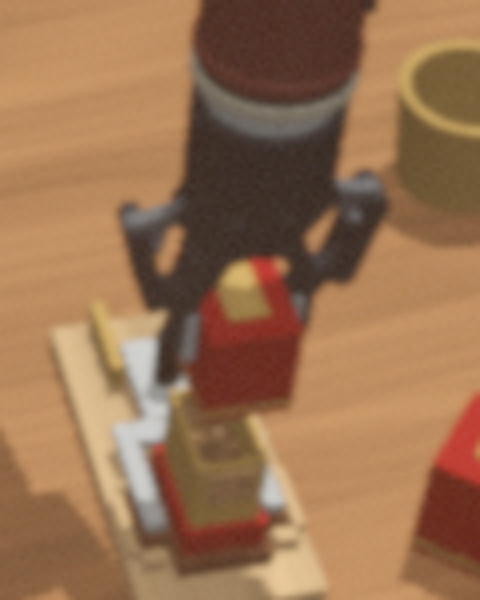

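The lid is off, held level at crop (245,340). The open brass neck at (215,460) stays in the stand with the prongs over its foot. Now I carry the lid to the mat.

```bash
python3 -m jog '[[[0.002,0.03,0],[0,0,-0.018]],[[0.005,0.08,0],[0,0,-0.036]],[[0.008,0.13,0],[0,0,-0.054]],[[0.01,0.18,0],[0,0,-0.072]],[[0.012,0.23,0],[0,0,-0.091]]]' >/dev/null
python3 to.py 0.629 -0.1866 0.15 0.8
```

```text
t 11.53 pos [ 0.6333 -0.065   0.1826] F [ 0.9 -0.4 -1.3] grip 76.2 gap 0.0495
shift [-0.0061  0.1215  0.0326] turn [ 0.0001 -0.0005  0.0006] q6 1.33
```

```bash
python3 -m jog '[[[-0.002,0.04,0],[0,0,0]],[[-0.004,0.08,0],[0,0,0]],[[-0.006,0.11,0.01],[0,0,0]],[[-0.006,0.121,0.02],[0,0,0]],[[-0.006,0.121,0.03],[0,0,0]]]' >/dev/null
python3 -m jog '[[[0,0,0.025],[0,0,0]],[[0,0,0.05],[0,0,0]],[[0,0,0.06],[0,0,0]],[[0,0,0.06],[0,0,0]]]'
python3 - <<'E'
from m import *
for n in('top','scene'):
    t=cam(n);hsv=cv2.cvtColor(t['pixels'],cv2.COLOR_RGB2HSV); H,S,V=[hsv[...,i].astype(int) for i in range(3)];X=cloud(t)
    b=(abs(X[...,0]-.626)<.1)&(abs(X[...,1]+.1866)<.1)&((H<8)|(H>172))&(S>120)&(V>50)
    p=X[b]; print(n,len(p),[np.percentile(p[:,i],[1,50,99]).round(4) for i in range(3)])
save(t,'s4.png',(160,150,310,310),4)
E
python3 to.py 0.629 -0.1866 0.0427 0.8
```

```text
time_s: 12.65
tool_pos: [0.6287, -0.1833, 0.0914]
tool_rot: [-0.0, 1.0, 0.007, -0.001]
wrist_force: [0.3, 0.5, -0.4]
finger_gap: 0.572
grip_force: 76.2
top 12988 [array([0.5295, 0.6124, 0.6735]), array([-0.2315, -0.1704, -0.0887]), array([0.0944, 0.4497, 0.5118])]
scene 5823 [array([0.5294, 0.6492, 0.6908]), array([-0.2439, -0.1867, -0.0893]), array([0.075 , 0.4365, 0.5007])]
t 12.75 pos [ 0.6298 -0.1842  0.0933] F [-0.5  0.1 -0.9] grip 76.2 gap 0.0493
shift [-0.0009  0.0023  0.0506] turn [ 0.0005 -0.0014  0.0005] q6 1.15
```

View pics/s4.png

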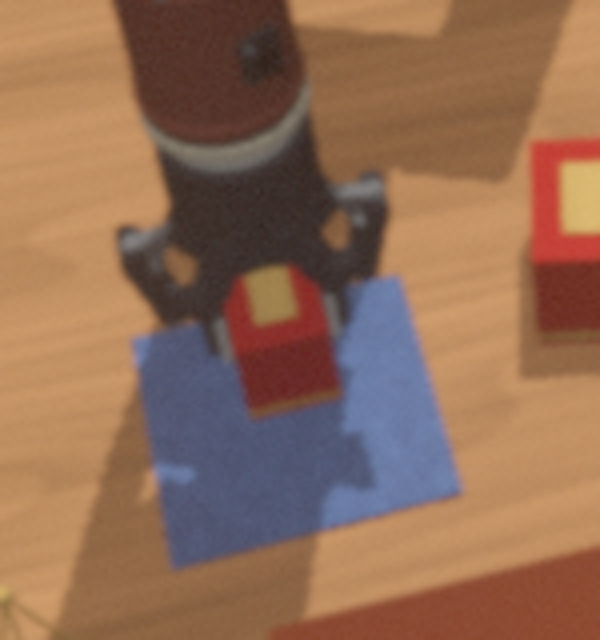

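The lid is level over the mat at crop (285,340), with the mat corners at (135,340), (402,277), (462,492) and (172,568). Now I lower it.

```bash
python3 -m jog '[[[-0.001,0.002,0.012],[0,0,0]],[[-0.001,0.002,0.024],[0,0,0]],[[-0.001,0.002,0.034],[0,0,0]],[[-0.001,0.002,0.041],[0,0,0]],[[-0.001,0.002,0.044],[0,0,0]]]' >/dev/null
python3 -m jog '[[[0,0,0],[0,0,0]],[[0,0,0.001],[0,0,0]],[[0,0,0.002],[0,0,0]]]'
python3 to.py 0.629 -0.1866 0.0427 0.8
```

```text
time_s: 13.75
tool_pos: [0.6284, -0.1867, 0.0467]
tool_rot: [0.0, 1.0, 0.007, 0.0]
wrist_force: [-0.9, -0.6, -1.8]
finger_gap: 0.577
grip_force: 76.2
t 13.75 pos [ 0.6284 -0.1867  0.0467] F [-0.9 -0.6 -1.8] grip 76.2 gap 0.0493
shift [ 0.0006 -0.0001  0.004 ] turn [ 0.0003 -0.0008 -0.0002] q6 1.15
```

```bash
for i in 1 2 3; do :; done; python3 -m jog '[[[0,0,0.0005],[0,0,0]],[[0,0,0.001],[0,0,0]],[[0,0,0.0015],[0,0,0]],[[0,0,0.002],[0,0,0]],[[0,0,0.002],[0,0,0]]]'
python3 -m jog '[[[0,0,0.0005],[0,0,0]],[[0,0,0.001],[0,0,0]],[[0,0,0.001],[0,0,0]]]'
```

```text
time_s: 14.38
tool_pos: [0.6281, -0.1865, 0.0442]
tool_rot: [-0.0, 1.0, 0.007, -0.0]
wrist_force: [-0.4, 0.3, -1.0]
finger_gap: 0.577
grip_force: 76.2
time_s: 14.75
tool_pos: [0.6281, -0.1866, 0.0432]
tool_rot: [-0.0, 1.0, 0.007, -0.0]
wrist_force: [0.1, -0.2, -1.4]
finger_gap: 0.577
grip_force: 76.2
```

```bash
python3 -m jog '[[[0,0,0.0005],[0,0,0]],[[0,0,0.001],[0,0,0]],[[0,0,0.001],[0,0,0]]]'
python3 -m jog '[[[0,0,0.0005],[0,0,0]],[[0,0,0.001],[0,0,0]],[[0,0,0.001],[0,0,0]]]'
```

```text
time_s: 15.12
tool_pos: [0.6282, -0.1866, 0.0427]
tool_rot: [0.0, 1.0, 0.007, 0.0]
wrist_force: [-2.6, 0.8, 3.3]
finger_gap: 0.581
grip_force: 77.0
time_s: 15.5
tool_pos: [0.6282, -0.1866, 0.0427]
tool_rot: [0.0, 1.0, 0.007, -0.0]
wrist_force: [-5.7, 1.9, 9.7]
finger_gap: 0.578
grip_force: 77.8
```

It is on the mat, with a contact force of about 10 N. I'll ease off and release.

```bash
python3 -m jog '[[[0,0,-0.001],[0,0,0]],[[0,0,-0.001],[0,0,0]]]' - 20
python3 -m jog '[[[0,0,0],[0,0,0]],[[0,0,0],[0,0,0]],[[0,0,0],[0,0,0]],[[0,0,0],[0,0,0]]]' 0.078
python3 -m jog '[[[0,0,-0.01],[0,0,0]],[[0,0,-0.03],[0,0,0]],[[0,0,-0.06],[0,0,0]],[[0,0,-0.1],[0,0,0]],[[0,0,-0.15],[0,0,0]]]'
python3 -m jog '[[[-0.05,0,0],[0,0,0]],[[-0.1,0,0],[0,0,0]],[[-0.15,0,0],[0,0,0]],[[-0.15,0,0],[0,0,0]],[[-0.15,0,0],[0,0,0]]]'
python3 - <<'E'
from m import *
for n in('top','scene'):
    t=cam(n);X=cloud(t);b=(abs(X[...,0]-.626)<.08)&(abs(X[...,1]+.1866)<.08)
    print(n,rects(t,b,.055,.075,100))
save(t,'s5.png',(160,90,460,310),2.6)
E
```

```text
time_s: 15.75
tool_pos: [0.6282, -0.1866, 0.0427]
tool_rot: [0.0, 1.0, 0.007, 0.0]
wrist_force: [-3.2, 1.5, 6.1]
finger_gap: 0.578
grip_force: 77.0
time_s: 16.25
tool_pos: [0.6281, -0.1865, 0.0421]
tool_rot: [-0.0, 1.0, 0.007, -0.0]
wrist_force: [0.6, 0.2, 0.2]
finger_gap: 0.916
grip_force: 0.0
time_s: 16.88
tool_pos: [0.6277, -0.1864, 0.1945]
tool_rot: [-0.0, 1.0, 0.007, -0.0]
wrist_force: [0.8, -0.2, -0.6]
finger_gap: 0.912
grip_force: 0.0
time_s: 17.5
tool_pos: [0.4791, -0.1892, 0.1943]
tool_rot: [0.001, 1.0, 0.007, 0.002]
wrist_force: [1.5, -0.3, 0.0]
finger_gap: 0.915
grip_force: 0.0
top [(array([432., 166.]), array([ 623.8, -185.5]), array([70.3, 53.3]), 0.2, np.float64(64.8))]
scene [(array([230., 238.]), array([ 628.1, -185.2]), array([77.6, 50. ]), 1.0, np.float64(63.4))]
```

View pics/s5.png

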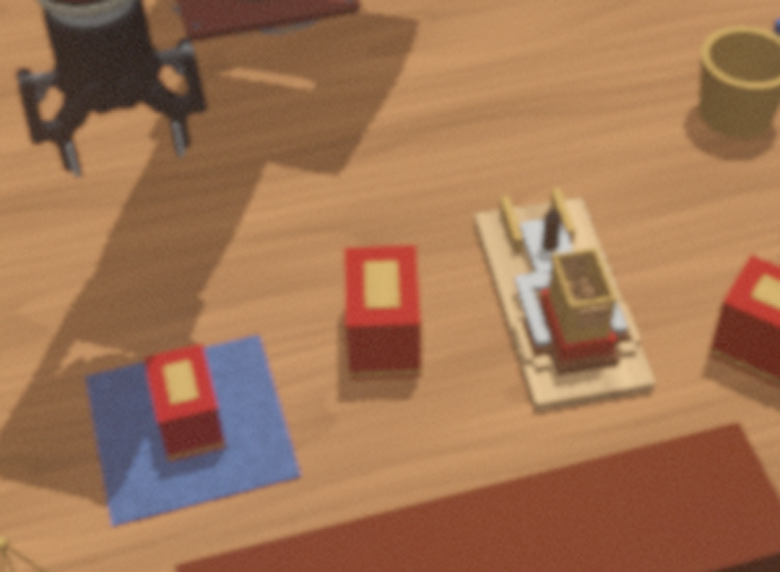

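The lid stands upright on the mat, with its plate at (182,383). Its centre is within 2 mm of the mat's centre in the top view. The open tin at (583,290) is still held, with the prongs over its foot, and the robot is clear of everything.

```bash
python3 -c "from bench import job_done; print(job_done())"
```

```text
the job is handed in; nothing more can be done
None
```

I pushed the catch fully home, drew the red lid straight up off the tin, and set it open side down within about 2 mm of the blue mat's centre; the open tin is still held in the stand, and I handed the job in after about 18 s of robot time (no verdict was shown).

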